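Change over the carriers of a three-lane plate deck

ROBOT

A 7-joint arm with a two-finger parallel gripper is mounted at the origin on the work surface. World frame = base frame: x ahead of the robot, y to its left, z up, the work surface at z = 0. Lengths are in mm, angles in rad, forces in N, time in s.
With the tool pointing down it reaches from about 400 to 850 mm from the base axis. Payload 10.4 kg.
Tool frame: the origin (TCP) lies midway between the tips of the shut fingers; the grasp point (between the pads) lies 19 mm behind it; z points along the fingers, y is the line along which they close (so a half turn about z gives the same grasp; the last joint's range is limited). The gripper opens to 85 mm and grips with 20 to 120 N. Pads are 22 mm wide; open, the fingers measure 114 mm over their backs; the gripper's body (76 mm by 85 mm) begins 54 mm behind the grasp point. The pads swing forward as they close: fully open they stand 13 mm farther back than shut.
Start: joints at [-1.172, 0.332, -0.065, 1.46, 0.022, 1.35, -0.088], TCP at [255.867, 570.248, 231.338] pointing down, gripper open.
Joint ranges: [-2.6, 2.6], [-0.5, 2.12], [-1.47, 1.34], [0.16, 2.42], [-1.27, 4.41], [0.06, 2.06], [-2.6, 2.6]. Speed limits (rad/s): [2.22, 2.22, 2.79, 2.79, 3.14, 3.14, 3.14].

INTERFACE

Orientations are given as a rotation vector (axis times angle).
In Python, from plant import bot gives the robot as it stands.
- The arm moves only by the tool arm_command, never from a script. Its argument "increments" is a list of rows, each a list of 3 entries, a list of its own where there are three numbers: the opening, from 0 (shut) to 1 (fully open), then the shift along the tool's x, y, z in mm, then the turn about the tool's z in degrees. A call has 1 to 20 rows; each row is the pose to reach, as a shift and turn from the pose commanded when the call began, along the tool's axes at that moment; what a row does not reach only later rows make up. A row lasts 1/10 s, in which the tool goes at most 50 mm and 8.59 degrees, less where a joint would pass 70% of its speed; a pose out of reach is approached as far as the arm can. A call with a gripper value outside its range is refused whole. The fingers move at their own pace and stop on an object; "force" is the grip in N (left out, the last holds). Time passes only in rows, so rows that repeat a pose let the fingers close. It gives the time, the measured TCP pose, the force, the opening and the grip force at its end, in the units of the state.
- bot.read_state(): the state, without advancing time (a new reading comes with each control period).
- bot.grab_frame(name): name is "scene" or "top" or "wrist"; returns a dict with "pixels" (400x640x3 uint8, red, green, blue), "z_map" (400x640 float32, mm along the optical axis (not along the pixel's ray), 0 where there is no reading), "mtx" (3x3 intrinsics, pixels), "R" (3x3) and "t" (3): a world point X has camera coordinates R X + t. Camera axes: x right, y down, z forward; pixel columns grow to the right and rows downward; lengths in mm; the calibration is good to about 2 mm. The wrist camera is an equidistant fisheye: a pixel r from the principal point sees the ray r / f radians off the axis. A picture is of the moment at which its call begins.
- bot.hand_in(): hands the job in; it is judged then, once.
Trained networks look in the newest picture that a camera, given by its name, has taken for a name from the list of things; names that differ only in an ending like _2 or _b are one class to them, and where a whole thing is asked for, a point or a joint stands for the part that bears it (a point fixed in the world has none). Each returns a list of dicts, best first, with "confidence" (0 to 1); they miss things now and then, are a little off and sometimes report something else, mostly with a low value. They report only what shows in the picture. A call takes as long as a camera call. They do not tell look-alikes from the thing itself.
- bot.trace(camera, query): "region" (400x640 bool, what is visible of it) and "location" ([column, row] in pixels, amid what is visible of it).
The state is a dict: "time": time; "joint_positions": joint angles; "qvel": joint speeds; "effort": joint torques, N m; "eef_pos": TCP position; "ee_rot": TCP orientation; "contact_force": force on the tool from outside, world axes, zero at the start; "torque": the same for the moment, N m; "width": opening from 0.0 (shut) to 1.0 (fully open); "grasp_force": force on a finger pad.
Only numpy, scipy, OpenCV 4.12 (cv2) and the standard library are available. Lean on these libraries where they do the work, as an engineer would, in place of code of your own. Each camera call takes 0.05 s, during which the arm holds its last target. There are 200 camera calls.

TASK

Only one carrier of the plate deck may stand out at a time: with the fingertips push the empty carrier, which was left part-way out, fully home, and then hook a fingertip behind the upright lip of the carrier that holds the flat well plate and draw it out along its rail to its front stop. Grip and lift nothing, do not touch the plate, and let it ride along in its nest. Keep the tube-rack carrier home and leave everything else where it is.

Things in the scene. Friction and masses are not known exactly. Their poses are not given: they have to be found in the camera images.
- empty (a joint): how far the EMPTY carrier (nothing lies in its tray) stands out of its home place: 0 = fully home, 0.100 m = fully out at the front stop. It starts 45 to 80 mm out. All three carriers slide along straight rails parallel to the deck's x axis, stay where they are left and need about 2 N to slide.
- loaded (a joint): the same for the LOADED carrier, the one whose tray holds the flat well plate. Starts home at 0; the front stop is at 0.100 m.
- racked (a joint): the same for the RACKED carrier, whose tray holds the tube rack. Starts home at 0 and must stay there.
- empty_well (a point): centre of the floor of the EMPTY carrier's finger well, 28 mm above the work surface, moves with it. x points along the rail towards home (away from the robot), y to the left, z up. Carriers are alike, plain aluminium, 96 mm wide. From here: flat well x -25 to +25 mm, open at both sides; lip x -33 to -25; face plate x -39 to -33; nest for a load, with 6 mm high rim, x +25 to +164.
- loaded_well (a point): centre of the floor of the LOADED carrier's finger well, 28 mm above the work surface, moves with it. x points along the rail towards home (away from the robot), y to the left, z up. Same measures as the empty carrier.
- racked_well (a point): centre of the floor of the RACKED carrier's finger well, 28 mm above the work surface, moves with it. x points along the rail towards home (away from the robot), y to the left, z up. Same measures as the empty carrier.
- empty_lip: the EMPTY carrier's upright lip, aluminium, 8 x 90 x 26 mm (x, y, z); origin at the centre of its underside, level with the well floor; a fingertip hooks behind its +x side. Its top is 54 mm above the work surface. Axes as the well's.
- empty_face: the EMPTY carrier's grey face plate on the robot's side of the lip, 6 x 96 x 30 mm; origin at the centre of its underside, 8 mm below the well floor (top 50 mm above the work surface). Axes as the well's.
- loaded_lip: the LOADED carrier's upright lip, aluminium, 8 x 90 x 26 mm (x, y, z); origin at the centre of its underside, level with the well floor; a fingertip hooks behind its +x side. Its top is 54 mm above the work surface. Axes as the well's.
- loaded_face: the LOADED carrier's grey face plate on the robot's side of the lip, 6 x 96 x 30 mm; origin at the centre of its underside, 8 mm below the well floor (top 50 mm above the work surface). Axes as the well's.
- deck: fixed three-lane plate deck: dark slab 410 x 470 x 14 mm (x -150 to +260 mm), rails to 20 mm height, white housing 99 mm high at its back (x +175 to +260), a ledge at each side. Origin on the work surface; x points away from the robot along the rails, y left. A carrier at home has its well centre at x 0 and y -104, 0 or +104 mm; which is in which lane varies.
- plate: flat white 96-well plate, 128 x 86 x 14.4 mm, lying loose in the nest of the loaded carrier; origin at the centre of its underside, 94.5 mm behind (+x of) the carrier's well centre and level with the well floor.
- rack: white tube rack with 24 capped tubes, 124 x 82 mm, 54 mm high, loose in the nest of the racked carrier; origin at the centre of its underside, 94.5 mm behind that carrier's well centre. Leave it alone.
- reagent: small amber bottle, 42 mm diameter, 85 mm high, standing on the deck's left ledge (y about +196 mm in the deck's frame), top about 100 mm above the work surface; origin at its foot. Leave it alone.
- beaker: small clear cup, 52 mm diameter, 60 mm high, standing on the deck's right ledge (y about -196 mm in the deck's frame); origin at its foot. Leave it alone.
- tipbox: pipette-tip box, 118 x 78 x 63 mm, on the table left of the deck; origin at the centre of its underside. Leave it alone.
- calculator: calculator, 150 x 85 x 19 mm, on the table right of the deck; origin at the centre of its underside. Leave it alone.
- pen: orange pen, 147 mm long, 10 mm thick, on the table to the right; origin at the middle of its underside. Leave it alone.
- pipette: multichannel pipette lying on the table to the left, 240 mm long, 85 mm wide, 26 mm high; origin under its middle. Leave it alone.
Mind the look-alikes: they are no part of the job. Leave any pink look-alike of the plate alone.

How it is judged:
By the outcome, as a careful person would: the job done as asked, in the order asked, and still so for the second after the job is handed in, with the robot touching nothing.
It also fails if it takes over 45 s, if anything falls off the work surface, if the arm or the gripper's body presses on something with over 40 N, if the wrist force passes 120 N, or if a joint passes its speed limit or range.

## Working session

There is one attempt and no reset: what is moved stays moved. The work goes in short steps, Python scripts to look and compute and a tool call to move; the robot and the scene stay as the last step left them, time stands still between calls to the robot, and variables do not carry over. Pictures are saved under pics/ and viewed, at most 10 in all, crops included, and the job is handed in when it is done.

Besides the shell and the picture viewer there is one more tool, called after "Call:" as a command line: name --argument value ..., lists and objects as JSON in quotes. arm_command: Moves the arm, as the interface text tells. Its arguments: {"type":"object","properties":{"increments":{"type":"array"},"force":{"type":"number"}},"required":["increments"]}

```bash
mkdir -p pics && cat > h.py <<'E'
import numpy as np, cv2
from plant import bot
def cloud(f):
    z=f["z_map"].astype(float);K=f["mtx"];v,u=np.indices(z.shape)
    P=np.stack([(u-K[0,2])/K[0,0]*z,(v-K[1,2])/K[1,1]*z,z],-1)
    W=(P-f["t"])@f["R"]; W[z<=0]=np.nan
    return W
E
python3 - <<'E'
from h import *
for n in("top","scene"):
    f=bot.grab_frame(n);np.savez(n+".npz",**f);cv2.imwrite(f"pics/{n}1.png",f["pixels"][...,::-1])
    W=cloud(f)
    for q in("empty","loaded","racked","empty_lip","loaded_lip","empty_face","loaded_face","plate","rack","deck","reagent","beaker"):
        for d in bot.trace(n,q)[:4]:
            m=d["region"];p=W[m];print(n,q,round(d["confidence"],2),np.round(d["location"]),m.sum(),np.round(np.nanmedian(p,0)), np.round(np.nanpercentile(p,[3,97],axis=0)).tolist())
s=bot.read_state();print(s["eef_pos"],s["ee_rot"],s["time"],s["contact_force"])
E
```

```text
top empty 0.72 [363. 179.] 2180 [600. -59.  29.] [[504.0, -106.0, 23.0], [698.0, -12.0, 53.0]]
top loaded 0.62 [294. 194.] 744 [567. 149.  29.] [[533.0, 101.0, 23.0], [600.0, 193.0, 55.0]]
top racked 0.71 [334. 185.] 881 [582.  45.  29.] [[543.0, -1.0, 20.0], [685.0, 95.0, 56.0]]
top empty_lip 0.46 [371. 207.] 88 [512. -70.  54.] [[506.0, -108.0, 49.0], [518.0, -29.0, 58.0]]
top loaded_lip 0.52 [224. 173.] 1370 [625. 366.  24.] [[492.0, 337.0, 10.0], [695.0, 414.0, 30.0]]
top empty_face 0.46 [265. 169.] 198 [626. 241.  72.] [[613.0, 227.0, 29.0], [644.0, 262.0, 100.0]]
top empty_face 0.32 [364. 178.] 2194 [600. -59.  29.] [[504.0, -107.0, 23.0], [698.0, -12.0, 53.0]]
top loaded_face 0.6 [296. 204.] 50 [535. 143.  48.] [[531.0, 108.0, 36.0], [539.0, 180.0, 53.0]]
top loaded_face 0.35 [299. 197.] 94 [544. 147.  53.] [[537.0, 106.0, 47.0], [550.0, 186.0, 59.0]]
top plate 0.91 [418. 274.] 1258 [ 325. -200.   15.] [[282.0, -262.0, 10.0], [368.0, -140.0, 20.0]]
top plate 0.71 [163. 197.] 1170 [547. 547.  14.] [[489.0, 496.0, 9.0], [607.0, 597.0, 19.0]]
top plate 0.58 [294. 157.] 1189 [664.
[... 1317 characters left out ...]
te 0.46 [372. 186.] 149 [640. 237.  69.] [[621.0, 227.0, 34.0], [654.0, 252.0, 99.0]]
scene rack 0.95 [358. 230.] 1051 [685.  43.  66.] [[622.0, 10.0, 31.0], [740.0, 92.0, 85.0]]
scene rack 0.7 [317. 248.] 1720 [604. -58.  29.] [[509.0, -107.0, 22.0], [700.0, -7.0, 53.0]]
scene deck 0.57 [355. 251.] 9134 [730. -11.  19.] [[445.0, -180.0, 10.0], [851.0, 271.0, 103.0]]
scene reagent 0.45 [372. 186.] 188 [641. 238.  66.] [[621.0, 227.0, 18.0], [655.0, 256.0, 99.0]]
scene beaker 0.81 [294. 257.] 270 [ 570. -150.   55.] [[551.0, -177.0, 19.0], [597.0, -131.0, 77.0]]
[255.86130954 570.25379623 231.33168694] [-6.57652618e-01 -3.07196162e+00 -1.28042076e-04] 1.3 [-0.06451465 -0.30677635 -0.92200556]
```

```bash
python3 - <<'E'
from h import *
f=dict(np.load("top.npz"));W=cloud(f)
for n in("top","scene"):
    f=dict(np.load(n+".npz"));W=cloud(f)
    X,Y,Z=W[...,0],W[...,1],W[...,2]
    m=(X>700)&(X<900)&(Y>-210)&(Y<300)&(Z>93)&(Z<106)
    r=cv2.minAreaRect(W[m][:,:2].astype(np.float32));print(n,"housing",m.sum(),r)
    P=W[m];
    # front edge of housing top: min x per y bin
    for nm,y0,y1 in(("empty",-105,-15),("racked",0,90),("loaded",104,192)):
        m=(X>495)&(X<565)&(Y>y0)&(Y<y1)&(Z>50)&(Z<59)
        p=W[m];c=np.polyfit(p[:,1],p[:,0],1);print(nm,m.sum(),p.mean(0).round(1),"yaw",np.arctan(-c[0]), np.percentile(p[:,:2],[2,98],axis=0).round(0).tolist())
    m=(X>600)&(X<740)&(Y>105)&(Y<205)&(Z>37)&(Z<49)
    print("plate",m.sum(),cv2.minAreaRect(W[m][:,:2].astype(np.float32)))
    m=(X>400)&(X<900)&(Y>-250)&(Y<330)&(Z>10)&(Z<18)
    print("slab",cv2.minAreaRect(W[m][:,:2].astype(np.float32)))
f=dict(np.load("top.npz"))
cv2.imwrite("pics/topcrop.png",cv2.resize(f["pixels"][100:300,130:450,::-1],None,fx=2.5,fy=2.5,interpolation=cv2.INTER_CUBIC))
E
```

```text
top housing 4363 ((798.6659545898438, 64.57337951660156), (87.12248992919922, 469.0911865234375), 5.41232442855835)
empty 115 [508.7 -63.3  53.5] yaw 0.10978798780563301 [[498.0, -105.0], [517.0, -23.0]]
racked 108 [551.3  42.8  53.6] yaw 0.1198751868732938 [[540.0, 2.0], [560.0, 83.0]]
loaded 102 [541.8 147.6  53.3] yaw 0.09568303715718829 [[532.0, 107.0], [550.0, 185.0]]
plate 1192 ((668.6123046875, 153.58676147460938), (135.99464416503906, 96.67537689208984), 0.5590406060218811)
slab ((591.7223510742188, 73.80764770507812), (333.17822265625, 529.1497802734375), 5.5454792976379395)
scene housing 3425 ((800.1881103515625, 65.59483337402344), (84.63941192626953, 469.61212158203125), 5.57798433303833)
empty 71 [510.8 -63.9  53.3] yaw 0.09970970285768795 [[501.0, -104.0], [519.0, -22.0]]
racked 74 [553.9  43.6  53.6] yaw 0.09788588614580698 [[543.0, 2.0], [563.0, 86.0]]
loaded 65 [544.  144.9  54. ] yaw 0.09268809644416423 [[535.0, 105.0], [552.0, 188.0]]
plate 739 ((669.5403442382812, 156.815185546875), (134.9154510498047, 93.10896301269531), 2.945044994354248)
slab ((632.9827880859375, 81.32998657226562), (414.7694396972656, 535.4403686523438), 5.617526531219482)
```

View pics/topcrop.png

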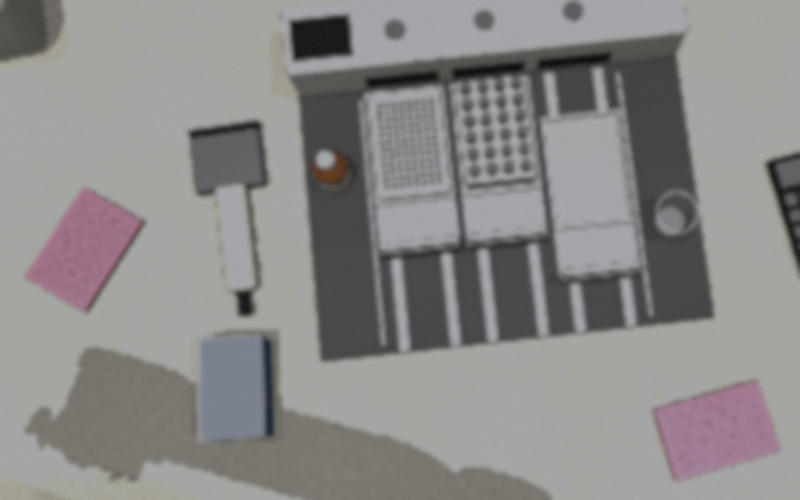

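View pics/scene1.png

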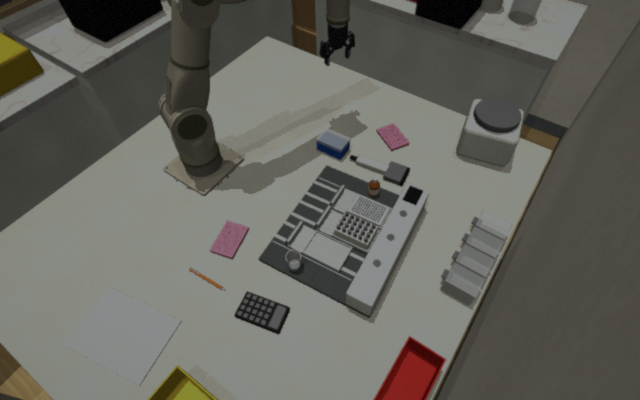

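The top crop shows the left lane (crop 410,150) with the white plate, so that is the loaded carrier. The middle lane (495,130) holds the tube rack, and the right lane (590,195) is empty and part-way out. Things that could be mistaken for the target:
- **Pink plates:** crop (85,250) and (715,430), both on the table and not the plate.
- **Racked carrier:** its lip at crop (505,240) looks like the loaded lip at crop (418,248).

I choose the right-lane face at crop (598,275) to push and the left-lane lip to draw out. The scene view agrees.

```bash
cat >> h.py <<'E'
from scipy.spatial.transform import Rotation as Ro
A=np.radians(5.5);O=np.array([583.,44.2])
D=np.array([[np.cos(A),-np.sin(A)],[np.sin(A),np.cos(A)]])
def d2w(x,y,z): return np.r_[O+D@[x,y],z]
def w2d(p): return np.r_[D.T@(np.array(p[:2])-O),p[2]]
def shift(*w):
    s=bot.read_state();R=Ro.from_rotvec(s["ee_rot"]).as_matrix()
    print("t",s["time"],"deck",w2d(s["eef_pos"]).round(1),"xhead",np.degrees(np.arctan2(R[1,0],R[0,0])).round(2),"F",np.round(s["contact_force"],1),"open",round(s["width"],2))
    for p in w: print(np.round(p),"->",(R.T@(p-s["eef_pos"])).round(1))
E
python3 -c "
from h import *
shift(np.array([430,350,231.]),d2w(-135,-102,200),d2w(-135,-102,32))"
```

```text
t 1.3 deck [-275.2  555.   231.3] xhead 155.83 F [-0.1 -0.3 -0.9] open 1.0
[430. 350. 231.] -> [-249.  -129.7    0.3]
[458. -70. 200.] -> [-447.  -501.5   31.3]
[458. -70.  32.] -> [-447.  -501.5  199.3]
```

Call:
arm_command --increments '[[0,[-50,-26,0],-5],[0,[-100,-52,0],-10],[0,[-150,-78,0],-15],[0,[-200,-104,0],-20],[0,[-249,-130,0],-25],[0,[-270,-170,5],-29.7],[0,[-292,-210,10],-29.7],[0,[-314,-250,15],-29.7],[0,[-336,-290,20],-29.7],[0,[-358,-330,25],-29.7],[0,[-380,-370,30],-29.7],[0,[-402,-410,31],-29.7],[0,[-424,-455,31],-29.7],[0,[-447,-501,31],-29.7],[0,[-447,-501,31],-29.7],[0,[-447,-501,31],-29.7],[0,[-447,-501,31],-29.7]]' --force 40

```text
time: 3.0
eef_pos: [458.7, -68.7, 200.3]
ee_rot: [-0.154, 3.138, 0.001]
contact_force: [0.4, 0.6, -0.8]
width: 0.002
grasp_force: 0.0
```

```bash
python3 -c "
from h import *
shift(d2w(-135,-102,32))"
```

```text
t 3.0 deck [-134.6 -100.5  200.3] xhead -174.39 F [ 0.4  0.6 -0.8] open 0.0
[458. -70.  32.] -> [  0.4  -1.6 168.3]
```

Call:
arm_command --increments '[[0,[0,-2,45],0],[0,[0,-2,90],0],[0,[0,-2,130],0],[0,[0,-2,155],0],[0,[0,-2,167],0],[0,[0,-2,167],0],[0,[-10,-2,167],0],[0,[-20,-2,167],0],[0,[-26,-2,167],0],[0,[-32,-2,167],0],[0,[-38,-2,167],0],[0,[-44,-2,167],0],[0,[-50,-2,167],0],[0,[-56,-2,167],0],[0,[-62,-2,167],0],[0,[-68,-2,167],0],[0,[-74,-2,167],0],[0,[-74,-2,167],0]]'

```text
time: 4.8
eef_pos: [533.5, -64.5, 33.3]
ee_rot: [-0.152, 3.137, -0.0]
contact_force: [-0.1, -0.1, -0.1]
width: -0.002
grasp_force: 0.0
```

```bash
python3 -c "
from h import *
shift(d2w(-50,-104,32))
f=bot.grab_frame('top');W=cloud(f);X,Y,Z=W[...,0],W[...,1],W[...,2]
for d in bot.trace('top','empty')[:2]: p=W[d['region']];print(d['confidence'],d['location'],np.nanmedian(p,0).round())
cv2.imwrite('pics/top2.png',cv2.resize(f['pixels'][110:260,230:430,::-1],None,fx=3,fy=3))"
```

```text
t 4.8 deck [ -59.7 -103.5   33.3] xhead -174.45 F [-0.1 -0.1 -0.1] open -0.0
[543. -64.  32.] -> [-9.7 -0.5  1.3]
0.77 [355.6, 147.3] [693. -33.  29.]
```

View pics/top2.png

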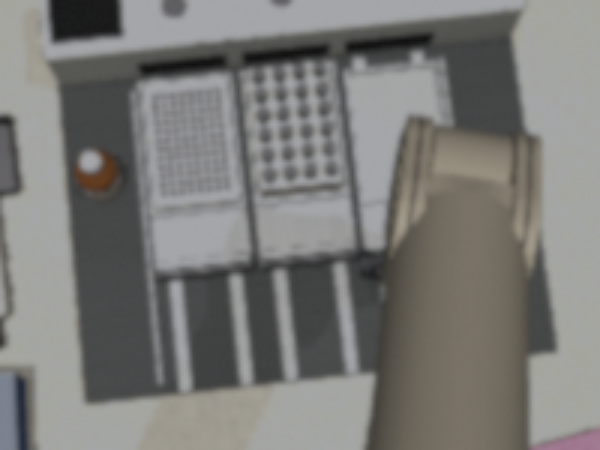

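The empty carrier (crop 395,150) followed the push and has roughly 10 mm left. I'll creep the rest until the force rises.

Call:
arm_command --increments '[[0,[-2,0,0],0],[0,[-4,0,0],0],[0,[-6,0,0],0],[0,[-7,0,0],0],[0,[-8,0,0],0],[0,[-8,0,0],0]]'

```text
time: 5.5
eef_pos: [540.6, -64.0, 33.3]
ee_rot: [-0.152, 3.138, -0.0]
contact_force: [-0.9, -0.8, -0.8]
width: -0.001
grasp_force: 0.5
```

Call:
arm_command --increments '[[0,[-1,0,0],0],[0,[-2,0,0],0],[0,[-2,0,0],0]]'

```text
time: 5.8
eef_pos: [542.5, -63.8, 33.3]
ee_rot: [-0.152, 3.138, -0.0]
contact_force: [-1.4, -1.4, 0.4]
width: 0.002
grasp_force: 0.6
```

Call:
arm_command --increments '[[0,[-1,0,0],0],[0,[-2,0,0],0],[0,[-2,0,0],0]]'

```text
time: 6.1
eef_pos: [544.0, -63.6, 33.2]
ee_rot: [0.151, -3.137, -0.0]
contact_force: [-4.6, -1.2, 2.1]
width: 0.001
grasp_force: 2.2
```

Call:
arm_command --increments '[[0,[-1,0,0],0],[0,[-2,0,0],0],[0,[-2,0,0],0]]'

```text
time: 6.4
eef_pos: [544.0, -63.6, 32.8]
ee_rot: [0.151, -3.133, -0.001]
contact_force: [-13.6, -0.7, 9.2]
width: 0.001
grasp_force: 6.7
```

Call:
arm_command --increments '[[0,[-1,0,0],0],[0,[-2,0,0],0],[0,[-2,0,0],0]]'

```text
time: 6.7
eef_pos: [544.1, -63.6, 32.5]
ee_rot: [0.15, -3.129, -0.002]
contact_force: [-23.0, -1.2, 16.0]
width: -0.003
grasp_force: 11.1
```

The carrier is at its home stop: the pose stays put while the force climbs to 23 N. Now I'll retreat and cross over.

Call:
arm_command --increments '[[0,[10,0,0],0],[0,[35,0,0],0],[0,[45,0,-5],0],[0,[45,0,-50],0],[0,[45,0,-95],0],[0,[35,30,-120],0],[0,[20,75,-120],0],[0,[5,120,-120],0],[0,[-15,160,-120],0],[0,[-30,195,-120],0],[0,[-38,207,-120],0],[0,[-38,207,-120],0],[0,[-38,207,-120],0]]'

```text
time: 8.0
eef_pos: [566.4, 145.4, 153.5]
ee_rot: [-0.15, 3.138, -0.001]
contact_force: [-0.2, -0.7, 0.2]
width: -0.0
grasp_force: 0.0
```

```bash
python3 - <<'E'
from h import *
shift(d2w(-6,104,34))
f=bot.grab_frame('scene');W=cloud(f);X,Y,Z=W[...,0],W[...,1],W[...,2]
for nm,y0,y1 in(("empty",-120,-15),("racked",0,90)):
    m=(X>495)&(X<600)&(Y>y0)&(Y<y1)&(Z>50)&(Z<59);p=W[m]
    if m.any(): print(nm,m.sum(),w2d(p.mean(0)).round(1))
g=bot.grab_frame('wrist')
a=cv2.resize(f['pixels'][150:310,230:440],(525,400));b=cv2.resize(g['pixels'],(525,328)) 
cv2.imwrite('pics/c3.png',cv2.resize(np.vstack([a,b])[...,::-1],None,fx=.8,fy=.8))
E
```

```text
t 8.0 deck [ -6.8 102.3 153.5] xhead -174.52 F [-0.2 -0.7  0.2] open -0.0
[567. 147.  34.] -> [ -0.8   1.8 119.5]
empty 78 [ -29.1 -103.9   54. ]
racked 68 [-29.3   3.6  53.5]
```

View pics/c3.png

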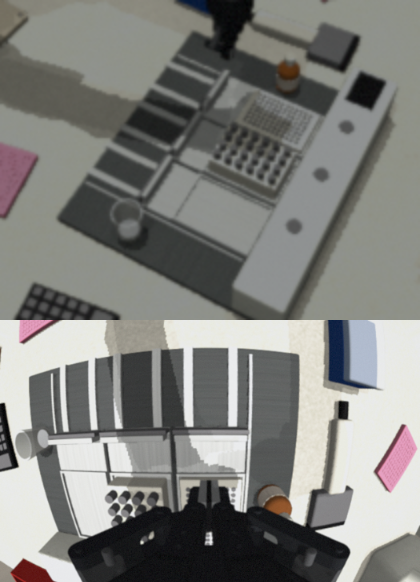

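Both other carriers are home: the empty lip sits at deck x -29.1 and the racked lip at -29.3. The fingertips are above the left (plate) carrier's well, so I'll descend and draw.

Call:
arm_command --increments '[[0,[0,2,40],0],[0,[0,2,75],0],[0,[0,2,100],0],[0,[0,2,112],0],[0,[0,2,119],0],[0,[0,2,119],0],[0,[4,2,119],0],[0,[8,2,119],0],[0,[11,2,119],0],[0,[14,2,119],0],[0,[17,2,119],0],[0,[20,2,119],0],[0,[20,2,119],0]]'

```text
time: 9.4
eef_pos: [545.5, 146.7, 34.3]
ee_rot: [0.152, -3.137, -0.0]
contact_force: [1.1, 0.3, -1.0]
width: -0.001
grasp_force: 0.4
```

```bash
python3 - <<'E'
from h import *
shift(d2w(-115,104,34))
f=bot.grab_frame('scene');W=cloud(f)
for d in bot.trace('scene','plate')[:3]: print(round(d['confidence'],2),w2d(np.nanmedian(W[d['region']],0)).round(1))
E
```

```text
t 9.4 deck [-27.5 105.6  34.3] xhead -174.46 F [ 1.1  0.3 -1. ] open -0.0
[459. 137.  34.] -> [87.5 -1.5  0.3]
0.85 [-275.8 -221.3   14.4]
0.83 [ 19.6 501.2  15. ]
0.59 [ 85.8 102.1  43.3]
```

Call:
arm_command --increments '[[0,[5,0,0],0],[0,[10,0,0],0],[0,[16,0,0],0],[0,[22,0,0],0],[0,[28,-1,0],0],[0,[34,-1,0],0],[0,[40,-1,0],0],[0,[46,-1,0],0],[0,[52,-1,0],0],[0,[58,-1,0],0],[0,[64,-1,0],0],[0,[70,-1,0],0],[0,[75,-1,0],0],[0,[79,-1,0],0],[0,[81,-1,0],0],[0,[82,-1,0],0],[0,[82,-1,0],0]]'

```text
time: 11.2
eef_pos: [464.3, 137.5, 34.2]
ee_rot: [0.151, -3.137, 0.0]
contact_force: [0.6, 0.2, -0.4]
width: -0.004
grasp_force: 0.3
```

Call:
arm_command --increments '[[0,[1,0,0],0],[0,[2,0,0],0],[0,[3,0,0],0],[0,[3,0,0],0]]'

```text
time: 11.6
eef_pos: [461.4, 137.2, 34.2]
ee_rot: [0.151, -3.138, 0.0]
contact_force: [1.1, -0.6, -0.8]
width: 0.001
grasp_force: 0.6
```

Call:
arm_command --increments '[[0,[1,0,0],0],[0,[2,0,0],0],[0,[2,0,0],0]]'

```text
time: 11.9
eef_pos: [460.1, 137.1, 34.4]
ee_rot: [-0.151, 3.137, 0.0]
contact_force: [5.0, -0.1, -3.2]
width: -0.002
grasp_force: 2.5
```

Call:
arm_command --increments '[[0,[1,0,0],0],[0,[2,0,0],0],[0,[2,0,0],0]]'

```text
time: 12.2
eef_pos: [460.0, 137.2, 34.9]
ee_rot: [-0.151, 3.133, 0.001]
contact_force: [13.7, -0.3, -8.9]
width: -0.003
grasp_force: 6.6
```

It is at the front stop. I'll back off the lip inside the well, then rise.

Call:
arm_command --increments '[[0,[-5,0,0],0],[0,[-12,0,0],0],[0,[-12,0,0],0],[0,[-12,0,-10],0],[0,[-12,0,-40],0],[0,[-12,0,-85],0],[0,[-12,0,-130],0],[0,[-12,30,-160],0],[0,[-12,70,-170],0],[0,[-12,110,-170],0],[0,[-12,150,-170],0],[0,[-12,190,-170],0],[0,[-12,190,-170],0],[0,[-12,190,-170],0]]'

```text
time: 13.6
eef_pos: [450.6, 327.8, 204.5]
ee_rot: [0.154, -3.137, 0.001]
contact_force: [1.0, -0.3, 1.0]
width: 0.007
grasp_force: 0.0
```

```bash
python3 - <<'E'
from h import *
shift()
for n in('top','scene'):
    f=bot.grab_frame(n);W=cloud(f);D_=np.full(W.shape,np.nan)
    D_[...,:2]=(W[...,:2]-O)@D;D_[...,2]=W[...,2];X,Y,Z=D_[...,0],D_[...,1],D_[...,2]
    for nm,y in(("empty",-104),("racked",0),("loaded",104)):
        m=(X>-150)&(X<-10)&(abs(Y-y)<44)&(Z>50)&(Z<59);print(n,nm,m.sum(),D_[m].mean(0).round(1) if m.any() else 0)
    m=(X>-70)&(X<80)&(abs(Y-104)<50)&(Z>37)&(Z<48);print("plate",D_[m].mean(0).round(1))
    if n=='top': cv2.imwrite('pics/top4.png',cv2.resize(f['pixels'][100:270,220:430,::-1],None,fx=3,fy=3))
E
```

```text
t 13.6 deck [-104.6  295.   204.5] xhead -174.36 F [ 1.  -0.3  1. ] open 0.01
top empty 113 [ -31.  -102.4   53.7]
top racked 113 [-31.2  -1.1  53.3]
top loaded 118 [-131.3  104.3   53.3]
plate [ -6.2 102.8  42.5]
scene empty 77 [ -29.6 -103.5   53.6]
scene racked 74 [-29.5  -2.8  53.6]
scene loaded 54 [-128.1  103.    53.7]
plate [ -2.8 102.9  43. ]
```

View pics/top4.png

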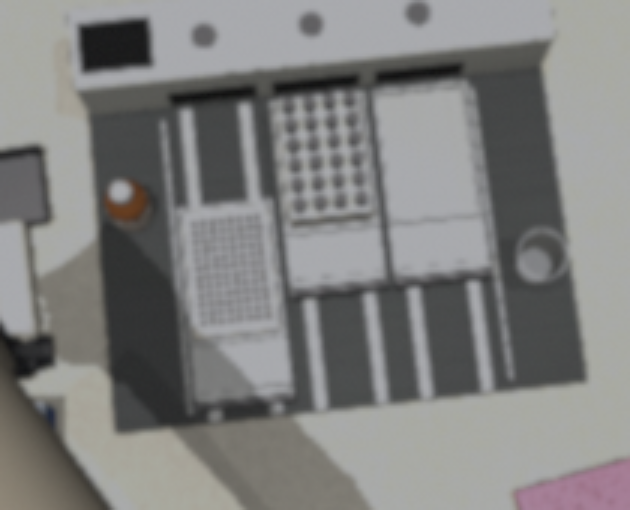

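The picture shows the plate carrier fully out (lip at crop 240,400) with the plate in its nest (235,270). The empty carrier (435,150) and the rack carrier (330,160) are home, and the bottle and beaker have not moved.

```bash
python3 -c "
from plant import bot
print(bot.hand_in())"
```

```text
the job is handed in; nothing more can be done
None
```

The job is done and handed in at about 14 s: the empty carrier was pushed home first, then the plate carrier was drawn to its front stop with the plate in its nest, and the tube-rack carrier stayed home.

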